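# Load a top-heavy governor spindle on a tray and slide it over to the blue shelf

### The job

Stand the tall, top-heavy governor spindle upright on the black rubber pad in the yellow tray, setting it down gently with its foot wholly on the pad, and let go of it. Then slide the loaded tray by its handle post across the gap onto the blue shelf, without lifting it or letting it dip into the gap, until all of it, both handles included, is on the shelf and square to it, and let go. The spindle must stay upright all the way, and the canister, the bronze jaw and the chrome cup must be left where they are.

Things in the scene. Friction and masses are not known exactly. Their poses are not given: they have to be found in the camera images.
- spindle_mid (a point): Centre of the loose governor spindle (0.48 to 0.75 kg), 92.5 mm above its underside. It stands on the bench, 189 mm tall: steel foot disc 44 mm across, 10 mm high; shaft 16 mm across with dark coils; heavy brass drum head 50 mm across, 45 mm high. z points up the shaft. Centre of mass about 134 mm up: it tips at about 9 degrees.
- spindle_head (a point): Centre of the spindle's drum head (50 mm across, 45 mm high), 162.5 mm above the foot's underside; the best place to grip it.
- spindle_foot (a point): Centre of the underside of the spindle's foot; z points up along the shaft.
- tray_mid (a point): Centre of the loose yellow steel tray (0.55 kg), 37.5 mm above its underside; it starts on the grey-white stand. Long axis y: flat floor 110 (x) by 160 mm (y), 5 mm thick, upturned toes at both y ends, 18 mm high rims along the x sides, a black handle post beyond each y end. Overall 220 mm along y, 75 mm high. Both ends are alike.
- pad (a point): Centre of the upper face of the round black rubber pad fixed at the middle of the tray floor: 84 mm across, its face 9 mm above the tray's underside.
- handle_a (a point): Grip point of the black handle post at the tray's +y end: post 20 x 20 mm square to the tray, top 75 mm above the tray's underside; this point is on its axis, 55 mm above the underside and 100 mm from the tray's centre. The post is free all round down to 16 mm above the underside.
- handle_b (a point): The same on the post at the tray's -y end.
- stand_top (a point): Centre of the top of the fixed grey-white stand on which the tray starts: 150 mm (x) by 280 mm (y), top 80 mm above the bench. Its y axis is the line from stand to shelf; the shelf may lie on its +y or its -y side.
- shelf: The fixed powder-coated blue shelf, 150 mm (x) by 280 mm (y), top 80 mm above the bench, level with the stand, in line with it and parallel to it, end to end across an open gap of 40 to 55 mm. Origin: centre of its underside, on the bench.
- canister_mid (a point): Bystander: aluminium screw-top canister 64 mm across, 100 mm tall; centre, half-way up.
- jaw_mid (a point): Bystander: copper-brown cast bronze trip jaw, 50 x 70 x 48 mm high; centre, half-way up.
- cup_mid (a point): Bystander: chrome spring seat cup 66 mm across, 45 mm high; centre, half-way up.
There are look-alikes about, which are no part of the job. There is more than one size of the part that bears tray_mid; the job needs the largest.

How it is judged (in metres and radians):
On the way, in this order (a step that is already met when the one before it is completed fails the run):
1. the spindle stands released and upright, foot wholly on the pad, while the tray is still on the stand (horizontal distance between spindle_foot and pad below 0.02 m and z of spindle_foot in the frame of pad between -0.006 and 0.006 m and angle between spindle_foot's own z axis and vertical below 0.06 rad and horizontal distance between tray_mid and stand_top below 0.05 m and contact force between spindle and the fingers below 0.1 N and linear speed of spindle below 0.03 m/s), for 0.3 s.
2. the tray, with the spindle standing on its pad, bridges the gap (horizontal distance between spindle_foot and pad below 0.02 m and z of spindle_foot in the frame of pad between -0.006 and 0.006 m and angle between spindle_foot's own z axis and vertical below 0.06 rad and horizontal distance between tray_mid and stand_top above 0.1 m and horizontal distance between tray_mid and shelf above 0.1 m), for 0.05 s.
At the end, for the whole second after the job is handed in: The tray lies level and wholly on the shelf (centre within 20 mm across and 31 mm along of the shelf's centre, square within 0.1 rad); the spindle stands upright within 0.06 rad with its foot wholly on the pad (within 20 mm of its centre); all at rest and released (horizontal distance between spindle_foot and pad below 0.02 m and z of spindle_foot in the frame of pad between -0.006 and 0.006 m and angle between spindle_foot's own z axis and vertical below 0.06 rad and x of tray_mid in the frame of shelf between -0.02 and 0.02 m and y of tray_mid in the frame of shelf between -0.031 and 0.031 m and angle between the y axis of tray_mid and the y axis of shelf, either way round below 0.1 rad and angle between tray_mid's own z axis and vertical below 0.03 rad and linear speed of each of spindle, tray below 0.02 m/s and contact force between the fingers and tray below 0.1 N and contact force between the fingers and spindle below 0.1 N); the robot touches nothing.
It fails at once if the spindle leans more than 0.25 rad (angle between spindle_foot's own z axis and vertical above 0.25 rad).
It fails at once if the tray is lifted more than 15 mm (height (world z) of tray_mid above 0.1325 m).
It fails at once if the tray dips or tilts into the gap (more than 0.08 rad or 6 mm) (angle between tray_mid's own z axis and vertical above 0.08 rad or height (world z) of tray_mid below 0.1115 m).
It fails at once if the spindle is dropped or banged onto the tray (over 60 N) (contact force between spindle and tray above 60 N).
It fails at once if the canister, jaw or cup is moved more than 20 mm (distance of any of canister_mid, jaw_mid, cup_mid from where it was at the start of the episode above 0.02 m).
It also fails if it takes over 72 s, if anything falls off the work surface, if the arm or the gripper's body presses on something with over 40 N, if the wrist force passes 120 N, or if a joint passes its speed limit or range.

### The arm

A 6-joint arm with a two-finger parallel gripper is mounted at the origin on the work surface. World frame = base frame: x ahead of the robot, y to its left, z up, the work surface at z = 0. Lengths are in mm, angles in rad, forces in N, time in s.
With the tool pointing down it reaches from about 350 to 775 mm from the base axis. Payload 7.3 kg.
Tool frame: the origin (TCP) lies on the mounting face of the last link; the fingertips stand 178 mm ahead of it and the grasp point (between the pads) lies 159 mm ahead of it; z points along the fingers, y is the line along which they close (so a half turn about z gives the same grasp; the last joint's range is limited). The gripper opens to 92 mm and grips with 3 to 60 N. Pads are 19 mm wide; open, the fingers measure 130 mm over their backs; the gripper's body (75 mm by 190 mm) begins 47 mm behind the grasp point.
Start: joints at [-1.392, 0.342, 1.524, -0, 1.275, -0.146], TCP at [167.557, -497.546, 404.741] pointing down, gripper open.
Joint ranges: [-2.53, 2.53], [-0.77, 2.02], [0.04, 2.7], [-1, 4.14], [0.28, 2.66], [-3.11, 3.11]. Speed limits (rad/s): [2.57, 2.57, 3.14, 3.14, 3.14, 3.14].

### API

Orientations are given as a rotation vector (axis times angle).
In Python, from cell import telemetry, capture, job, spotter gives the robot as it stands.
- The arm moves only by the tool drive_tool, never from a script. Its argument "targets" is a list of rows, each an object of numbers: "grip": the opening, from 0 (shut) to 1 (fully open); "dx", "dy", "dz": the shift along the tool's x, y, z each as a share of 0.15 m, from -1 to 1; "roll": the turn about the tool's z as a share of pi rad, from -1 to 1. In form: [{"grip": .., "dx": .., "dy": .., "dz": .., "roll": ..}, ...]. A call has exactly 8 rows; each row is the pose to reach, as a shift and turn from the pose commanded when the call began, along the tool's axes at that moment, turning the shorter way round; what a row does not reach only later rows make up. A row lasts 1/8 s, in which the tool goes at most 62.5 mm and 10.7 degrees, less where a joint would pass 70% of its speed; a pose out of reach is approached as far as the arm can. A call with a number of a shift or a turn outside -1 to 1 is refused whole. A call with a gripper value outside its range is refused whole. The fingers move at their own pace and stop on an object; "squeeze" is the grip in N (left out, the last holds). Time passes only in rows, so rows that repeat a pose let the fingers close, or fill a call up. It gives the time, the measured TCP pose, the force, the opening and the grip force at its end, in the units of the state.
- telemetry.state(): the state, without advancing time (a new reading comes with each control period).
- capture(name): name is "side" or "top"; returns a dict with "img" (420x560x3 uint8, red, green, blue), "range_z" (420x560 float32, mm along the optical axis (not along the pixel's ray), 0 where there is no reading), "mtx" (3x3 intrinsics, pixels), "eye" and "rotation" of the camera in the world. Camera axes: x right, y up, looking along -z (the intrinsics and any distortion apply to the point x, -y, -z); pixel columns grow to the right and rows downward; lengths in mm; the calibration is good to about 2 mm. A picture is of the moment at which its call begins.
- job.hand_in(): hands the job in; it is judged then, once.
Trained networks look in the newest picture that a camera, given by its name, has taken for a name from the list of things; names that differ only in an ending like _2 or _b are one class to them, and where a whole thing is asked for, a point or a joint stands for the part that bears it (a point fixed in the world has none). Each returns a list of dicts, best first, with "p" (0 to 1); they miss things now and then, are a little off and sometimes report something else, mostly with a low value. They report only what shows in the picture. A call takes as long as a camera call. They do not tell look-alikes from the thing itself.
- spotter.search_frame(camera, name): "pixel" ([column, row] in pixels, amid what is visible of it).
The state is a dict: "time_s": time; "q": joint angles; "joint_velocities": joint speeds; "joint_efforts": joint torques, N m; "tool_pos": TCP position; "orientation": TCP orientation; "contact_force": force on the tool from outside, world axes, zero at the start; "torque": the same for the moment, N m; "opening": finger opening in mm; "grip_force": force on a finger pad.
Only numpy, scipy, OpenCV 4.12 (cv2) and the standard library are available. Lean on these libraries where they do the work, as an engineer would, in place of code of your own. Each camera call takes 0.05 s, during which the arm holds its last target. There are 200 camera calls.

## Working session

There is one attempt and no reset: what is moved stays moved. The work goes in short steps, Python scripts to look and compute and a tool call to move; the robot and the scene stay as the last step left them, time stands still between calls to the robot, and variables do not carry over. Pictures are saved under pics/ and viewed, at most 10 in all, crops included, and the job is handed in when it is done.

Besides the shell and the picture viewer there is one more tool, called after "Call:" as name([rows], argument=value, ...), one row to a line, values as JSON. drive_tool: Moves the arm, as the interface text tells. Its arguments: {"type":"object","properties":{"targets":{"type":"array"},"squeeze":{"type":"number"}},"required":["targets"]}

```bash
mkdir -p pics; cat > h.py <<'E'
import numpy as np, cv2
from cell import telemetry, capture, job, spotter
def cloud(c):
    z=c["range_z"].astype(float); h,w=z.shape
    v,u=np.mgrid[:h,:w]; K=np.array(c["mtx"],float)
    x=(u-K[0,2])/K[0,0]*z; y=(v-K[1,2])/K[1,1]*z
    P=np.stack([x,-y,-z],-1)@np.array(c["rotation"]).T+np.array(c["eye"])
    P[z==0]=np.nan
    return P
def grab(n): 
    c=capture(n); return c,cloud(c)
E
python3 - <<'E'
from h import *
s=telemetry.state(); print(s)
ims=[]
for n in("top","side"):
    c,P=grab(n); ims.append(c["img"]); np.savez(f"{n}0.npz",img=c["img"],P=P)
    print(n,c["eye"],np.array(c["rotation"]).round(2).tolist(),np.array(c["mtx"]).round(1).tolist(),[k for k in c])
    cv2.imwrite(f"pics/{n}0.png",c["img"][...,::-1])
    for nm in("spindle_mid","spindle_head","spindle_foot","tray_mid","pad","handle_a","stand_top","shelf","canister_mid","jaw_mid","cup_mid"):
        r=spotter.search_frame(n,nm)
        print(nm,[(np.round(d["pixel"]).tolist(),round(d["p"],2),P[int(d["pixel"][1]),int(d["pixel"][0])].round().tolist()) for d in r[:4]])
E
```

```text
{'time_s': 0.0, 'q': array([-1.39202221e+00,  3.42684202e-01,  1.52501913e+00,  4.28846243e-05,
        1.27539114e+00, -1.45952116e-01]), 'joint_velocities': array([-2.26290636e-04, -1.79014297e-03, -8.94202182e-04, -2.21219600e-05,
       -1.43050094e-03, -1.04087435e-03]), 'joint_efforts': array([ 7.28538489e-04, -4.31237698e+01, -2.44220603e+01,  7.17666792e-02,
        5.58863534e-02, -1.37028305e-04]), 'tool_pos': array([ 167.52598707, -497.40528677,  404.06401783]), 'orientation': array([-3.09879520e+00, -5.07578396e-01, -2.56969082e-05]), 'contact_force': array([ 1.02171511,  0.00210605, -0.56797054]), 'torque': array([-0.02819468, -0.03014236, -0.02186024]), 'grip_force': 0.0, 'opening': 91.99756264660793}Traceback (most recent call last):
  File "<stdin>", line 5, in <module>
  File "h.py", line 11, in grab
    c=capture(n); return c,cloud(c)
                           ~~~~~^^^
  File "h.py", line 7, in cloud
    P=np.stack([x,-y,-z],-1)@np.array(c["rotation"]).T+np.array(c["eye"])
      ~~~~~~~~~~~~~~~~~~~~~~~~~~~~~~~~~~~~~~~~~~~~~~~~^~~~~~~~~~~~~~~~~~~
ValueError: operands could not be broadcast together with shapes (420,560) (3,)
```

```bash
sed -i 's/np.array(c\["rotation"\]).T/cv2.Rodrigues(np.array(c["rotation"],float))[0].T/' h.py
python3 - <<'E'
from h import *
for n in("top","side"):
    c,P=grab(n); np.savez(f"{n}0.npz",img=c["img"],P=P)
    print(n,c["eye"],c["rotation"],np.array(c["mtx"]).round(1).tolist(),[k for k in c])
    cv2.imwrite(f"pics/{n}0.png",c["img"][...,::-1])
    for nm in("spindle_mid","spindle_head","spindle_foot","tray_mid","pad","handle_a","stand_top","shelf","canister_mid","jaw_mid","cup_mid"):
        r=spotter.search_frame(n,nm)
        print(nm,[(np.round(d["pixel"]).tolist(),round(d["p"],2),P[int(d["pixel"][1]),int(d["pixel"][0])].round().tolist()) for d in r[:4]])
E
```

```text
top [ 480.94043867  -70.52679092 1147.96525268] [ 0.0744729  -0.11244835 -1.57414883] [[442.7, 0.0, 276.7], [0.0, 442.7, 210.5], [0.0, 0.0, 1.0]] ['img', 'range_z', 'mtx', 'eye', 'rotation']
spindle_mid [([201.0, 283.0], 0.96, [440.0, 69.0, 187.0]), ([315.0, 198.0], 0.7, [640.0, -187.0, 89.0])]
spindle_head [([200.0, 283.0], 0.57, [443.0, 73.0, 188.0])]
spindle_foot [([201.0, 283.0], 0.7, [440.0, 70.0, 189.0])]
tray_mid [([407.0, 241.0], 0.86, [536.0, -434.0, 6.0]), ([310.0, 200.0], 0.74, [632.0, -177.0, 91.0]), ([326.0, 132.0], 0.57, [828.0, -229.0, 4.0])]
pad [([405.0, 241.0], 0.68, [536.0, -429.0, 5.0]), ([325.0, 133.0], 0.61, [826.0, -229.0, 1.0]), ([310.0, 201.0], 0.6, [633.0, -175.0, 89.0]), ([202.0, 280.0], 0.46, [447.0, 67.0, 187.0])]
handle_a [([406.0, 239.0], 0.82, [542.0, -433.0, 3.0]), ([328.0, 136.0], 0.68, [819.0, -234.0, 5.0]), ([314.0, 197.0], 0.64, [640.0, -187.0, 89.0])]
stand_top [([299.0, 224.0], 0.73, [575.0, -151.0, 81.0])]
shelf [([174.0, 208.0], 0.58, [615.0, 151.0, 84.0])]
canister_mid [([276.0, 287.0], 0.63, [428.0, -94.0, 100.0])]
jaw_mid [([337.0, 282.0], 
[... 613 characters left out ...]
6.0, 248.0], 0.91, [629.0, -190.0, 90.0]), ([289.0, 381.0], 0.89, [545.0, -433.0, 7.0]), ([386.0, 280.0], 0.72, [820.0, -242.0, 7.0])]
handle_a [([386.0, 279.0], 0.8, [821.0, -241.0, 8.0]), ([286.0, 385.0], 0.8, [539.0, -437.0, 7.0]), ([299.0, 249.0], 0.63, [634.0, -195.0, 90.0])]
stand_top [([299.0, 290.0], 0.88, [600.0, -305.0, 80.0]), ([192.0, 180.0], 0.64, [441.0, 45.0, 156.0])]
shelf [([254.0, 192.0], 0.56, [597.0, 93.0, 81.0])]
canister_mid [([197.0, 251.0], 0.98, [428.0, -128.0, 72.0]), ([193.0, 180.0], 0.15, [441.0, 45.0, 159.0])]
jaw_mid [([207.0, 315.0], 0.8, [433.0, -261.0, 17.0])]
cup_mid [([185.0, 192.0], 0.6, [423.0, 243.0, 28.0]), ([298.0, 246.0], 0.55, [635.0, -185.0, 89.0])]
```

View pics/top0.png

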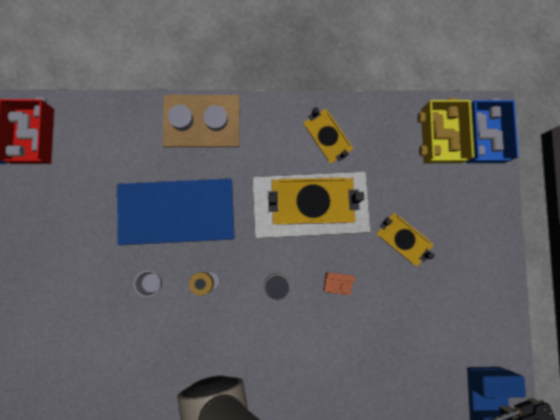

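View pics/side0.png

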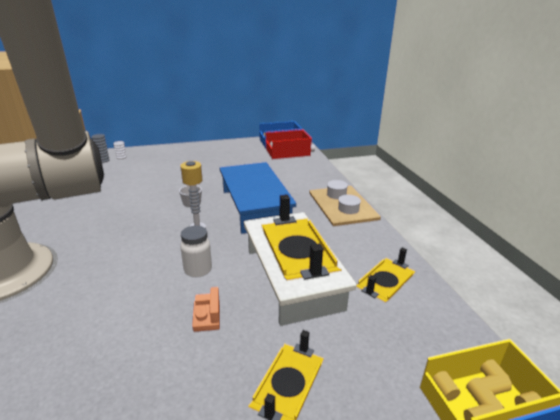

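```bash
python3 - <<'E'
from h import *
d=np.load("top0.npz"); P=d["P"]; img=d["img"]
cv2.imwrite("pics/crop0.png",cv2.resize(img[90:280,240:450],None,fx=3.4,fy=3,interpolation=2)[...,::-1])
hsv=cv2.cvtColor(img,cv2.COLOR_RGB2HSV).astype(int); H,S,V=hsv[...,0],hsv[...,1],hsv[...,2]
v,u=np.mgrid[:420,:560]
def win(a,b,c,e): return (u>=a)&(u<=b)&(v>=c)&(v<=e)
def rect(m,n):
    p=P[m]; p=p[np.isfinite(p).all(1)]
    (cx,cy),sz,a=cv2.minAreaRect(p[:,:2].astype(np.float32)); print(n,len(p),"c",round(cx,1),round(cy,1),"size",np.round(sz,1),"ang",round(a,2),"z",np.median(p[:,2]).round(1))
Z=P[...,2]
rect(win(100,245,170,250)&(abs(Z-80)<9),"shelf")
rect(win(250,372,165,240)&(Z>70)&(Z<165),"stand+tray")
yl=(H>15)&(H<32)&(S>120)
for w,n in((win(262,366,170,232),"big"),(win(375,436,210,268),"t2"),(win(300,356,100,165),"t3")):
    rect(w&yl&(Z<110),n+" yellow")
for w,n in((win(262,283,180,220),"post +y"),(win(345,370,180,220),"post -y")):
    rect(w&(Z>146)&(Z<163),n)
rect(win(290,336,180,225)&(V<70)&(Z<98)&(Z>80),"pad")
rect(win(185,220,265,300)&(Z>180),"head")
for w,n in((win(260,292,270,302),"can"),(win(130,165,265,300),"cup"),(win(320,358,268,298),"jaw")): rect(w&(Z>25),n)
# side
d=np.load("side0.npz"); P=d["P"];Z=P[...,2]
rect(win(165,215,150,215)&(Z>142)&(Z<192),"head side")
rect(win(270,295,190,230)&(Z>120)&(Z<150),"post+y side"); rect(win(305,328,238,275)&(Z>120)&(Z<150),"post-y side")
E
```

```text
shelf 7106 c 609.3 150.4 size [150.5 280.3] ang 2.71 z 78.4
stand+tray 6910 c 624.3 -180.4 size [150.3 280.4] ang 2.63 z 82.8
big yellow 2640 c 631.0 -184.5 size [108.6 196.4] ang 1.34 z 84.8
t2 yellow 1114 c 542.9 -428.4 size [138.   74.5] ang 49.94 z 3.3
t3 yellow 1029 c 818.2 -236.1 size [132.9  76.3] ang 32.18 z 3.2
post +y 78 c 628.9 -84.6 size [18.2 18.5] ang 89.92 z 153.4
post -y 80 c 632.4 -283.7 size [18.9 18.8] ang 89.89 z 152.8
pad 832 c 631.8 -185.1 size [76.9 78.6] ang 3.09 z 87.8
head 419 c 439.1 71.3 size [47.1 49.2] ang 44.31 z 184.0
can 555 c 426.9 -95.6 size [60.5 61.7] ang 89.55 z 98.1
cup 225 c 435.0 221.8 size [63.1 63.4] ang 74.81 z 41.3
jaw 330 c 432.7 -252.5 size [69.  44.8] ang 83.51 z 43.2
head side 475 c 440.6 65.6 size [49.  48.3] ang 42.22 z 172.1
post+y side 128 c 625.9 -92.2 size [16.2 27.9] ang 43.27 z 135.2
post-y side 179 c 630.8 -292.3 size [14.6 26.1] ang 51.02 z 134.6
```

View pics/crop0.png

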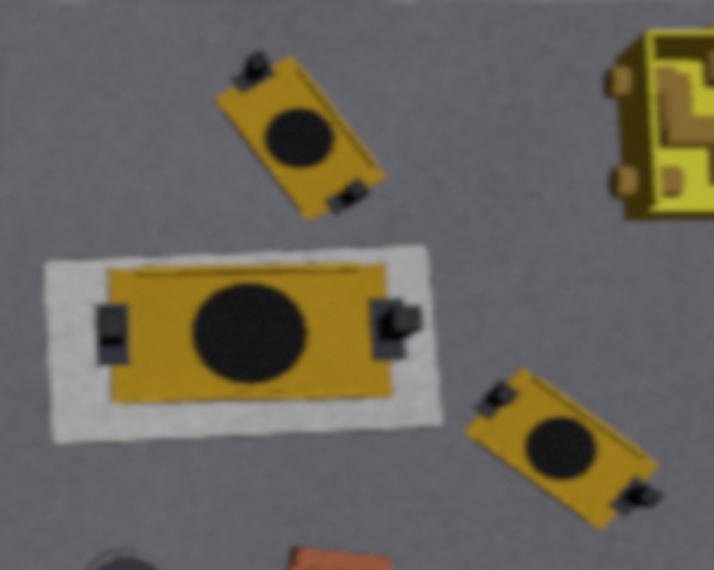

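The crop shows three yellow trays. At (313,201), on the white stand, is the largest (109 mm wide), so it is the one meant. Those at (405,240) and (328,135) are about 75 mm wide and are decoys. The spindle is at (201,283), the canister at (277,287), the cup at (148,284) and the jaw at (339,283). The shelf is on the stand's +y side.

Call:
drive_tool([
  {"grip": 1,"dx": 0.3,"dy": -0.3,"dz": -0.05,"roll": -0.05},
  {"grip": 1,"dx": 0.6,"dy": -0.6,"dz": -0.1,"roll": -0.1},
  {"grip": 1,"dx": 0.9,"dy": -0.9,"dz": -0.1,"roll": -0.16},
  {"grip": 1,"dx": 1,"dy": -1,"dz": -0.1,"roll": -0.22},
  {"grip": 1,"dx": 1,"dy": -1,"dz": -0.1,"roll": -0.28},
  {"grip": 1,"dx": 1,"dy": -1,"dz": -0.1,"roll": -0.34},
  {"grip": 1,"dx": 1,"dy": -1,"dz": -0.1,"roll": -0.38},
  {"grip": 1,"dx": 1,"dy": -1,"dz": -0.1,"roll": -0.403},
], squeeze=25)

```text
time_s: 2.25
tool_pos: [261.9, -307.4, 419.8]
orientation: [2.195, 2.247, -0.0]
contact_force: [0.2, 0.5, -0.1]
opening: 91.8
grip_force: 0.0
```

Call:
drive_tool([
  {"grip": 1,"dx": 0.15,"dy": 0.1,"dz": 0,"roll": 0},
  {"grip": 1,"dx": 0.35,"dy": 0.2,"dz": 0,"roll": 0},
  {"grip": 1,"dx": 0.6,"dy": 0.35,"dz": 0,"roll": 0},
  {"grip": 1,"dx": 0.8,"dy": 0.5,"dz": 0,"roll": 0},
  {"grip": 1,"dx": 0.95,"dy": 0.6,"dz": 0,"roll": 0},
  {"grip": 1,"dx": 1,"dy": 0.62,"dz": 0,"roll": 0},
  {"grip": 1,"dx": 1,"dy": 0.62,"dz": 0,"roll": 0},
  {"grip": 1,"dx": 1,"dy": 0.62,"dz": 0,"roll": 0},
])

```text
time_s: 3.25
tool_pos: [351.5, -156.3, 419.7]
orientation: [2.2, 2.243, -0.001]
contact_force: [-0.6, -0.4, 0.0]
opening: 91.8
grip_force: 0.0
```

Call:
drive_tool([
  {"grip": 1,"dx": 0.15,"dy": 0.1,"dz": 0,"roll": 0},
  {"grip": 1,"dx": 0.35,"dy": 0.2,"dz": 0,"roll": 0},
  {"grip": 1,"dx": 0.6,"dy": 0.35,"dz": 0,"roll": 0},
  {"grip": 1,"dx": 0.8,"dy": 0.5,"dz": 0,"roll": 0},
  {"grip": 1,"dx": 0.95,"dy": 0.6,"dz": 0,"roll": 0},
  {"grip": 1,"dx": 1,"dy": 0.62,"dz": 0,"roll": 0},
  {"grip": 1,"dx": 1,"dy": 0.62,"dz": 0,"roll": 0},
  {"grip": 1,"dx": 1,"dy": 0.62,"dz": 0,"roll": 0},
])

```text
time_s: 4.25
tool_pos: [441.4, -4.7, 419.7]
orientation: [2.2, 2.242, -0.001]
contact_force: [-0.1, -0.3, 0.3]
opening: 92.2
grip_force: 0.0
```

Call:
drive_tool([
  {"grip": 1,"dx": 0.15,"dy": 0,"dz": 0,"roll": 0},
  {"grip": 1,"dx": 0.35,"dy": 0,"dz": 0,"roll": 0},
  {"grip": 1,"dx": 0.505,"dy": 0,"dz": 0,"roll": 0},
  {"grip": 1,"dx": 0.505,"dy": 0,"dz": 0.1,"roll": 0},
  {"grip": 1,"dx": 0.505,"dy": 0,"dz": 0.25,"roll": 0},
  {"grip": 1,"dx": 0.505,"dy": 0,"dz": 0.45,"roll": 0},
  {"grip": 1,"dx": 0.505,"dy": 0,"dz": 0.6,"roll": 0},
  {"grip": 1,"dx": 0.505,"dy": 0,"dz": 0.655,"roll": 0},
])

```text
time_s: 5.25
tool_pos: [439.9, 71.1, 320.6]
orientation: [-2.2, -2.241, 0.002]
contact_force: [0.4, 0.2, 0.2]
opening: 91.9
grip_force: 0.0
```

```bash
python3 - <<'E'
from h import *
c,P=grab("side"); cv2.imwrite("pics/side1.png",cv2.resize(c["img"][110:270,110:290],None,fx=3,fy=3,interpolation=2)[...,::-1])
s=telemetry.state(); print(s["tool_pos"],s["contact_force"],s["opening"])
E
```

```text
[439.9320965   71.19215951 320.2839437 ] [-1.22647874 -0.82288794 -0.96519809] 91.62262968640192
```

View pics/side1.png

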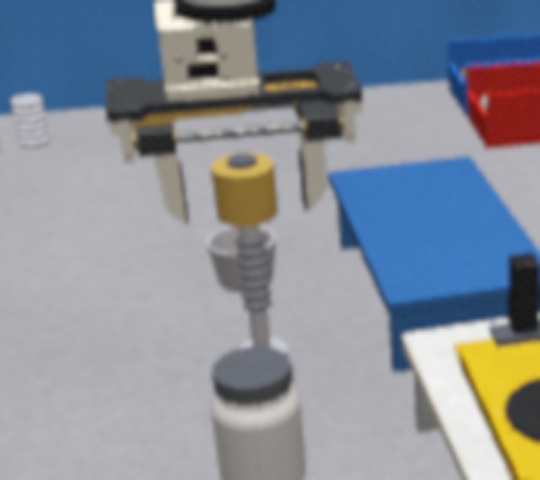

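The drum head (crop 245,190) sits midway between the fingers (175 and 313), so I close on it.

Call:
drive_tool([
  {"grip": 0.8,"dx": 0,"dy": 0,"dz": 0,"roll": 0},
  {"grip": 0.7,"dx": 0,"dy": 0,"dz": 0,"roll": 0},
  {"grip": 0.62,"dx": 0,"dy": 0,"dz": 0,"roll": 0},
  {"grip": 0.57,"dx": 0,"dy": 0,"dz": 0,"roll": 0},
  {"grip": 0.5,"dx": 0,"dy": 0,"dz": 0,"roll": 0},
  {"grip": 0.4,"dx": 0,"dy": 0,"dz": 0,"roll": 0},
  {"grip": 0.4,"dx": 0,"dy": 0,"dz": 0,"roll": 0},
  {"grip": 0.4,"dx": 0,"dy": 0,"dz": 0,"roll": 0},
], squeeze=30)

```text
time_s: 6.3
tool_pos: [440.3, 71.9, 321.6]
orientation: [2.199, 2.244, 0.0]
contact_force: [-1.3, 0.2, 4.3]
opening: 49.4
grip_force: 30.0
```

Call:
drive_tool([
  {"grip": 0.4,"dx": 0,"dy": 0,"dz": -0.02,"roll": 0},
  {"grip": 0.4,"dx": 0,"dy": 0,"dz": -0.05,"roll": 0},
  {"grip": 0.4,"dx": 0,"dy": 0,"dz": -0.15,"roll": 0},
  {"grip": 0.4,"dx": 0,"dy": 0,"dz": -0.3,"roll": 0},
  {"grip": 0.4,"dx": 0,"dy": 0,"dz": -0.5,"roll": 0},
  {"grip": 0.4,"dx": 0,"dy": 0,"dz": -0.7,"roll": 0},
  {"grip": 0.4,"dx": 0,"dy": 0,"dz": -0.85,"roll": 0},
  {"grip": 0.4,"dx": 0,"dy": 0,"dz": -0.9,"roll": 0},
])

```text
time_s: 7.3
tool_pos: [440.3, 71.9, 457.3]
orientation: [2.198, 2.243, 0.002]
contact_force: [0.5, 0.4, -6.3]
opening: 49.9
grip_force: 30.0
```

Call:
drive_tool([
  {"grip": 0.4,"dx": -0.06,"dy": 0.04,"dz": 0,"roll": 0},
  {"grip": 0.4,"dx": -0.18,"dy": 0.12,"dz": 0,"roll": 0},
  {"grip": 0.4,"dx": -0.34,"dy": 0.24,"dz": 0,"roll": 0},
  {"grip": 0.4,"dx": -0.5,"dy": 0.36,"dz": 0,"roll": 0},
  {"grip": 0.4,"dx": -0.66,"dy": 0.47,"dz": 0,"roll": 0},
  {"grip": 0.4,"dx": -0.78,"dy": 0.56,"dz": 0,"roll": 0},
  {"grip": 0.4,"dx": -0.85,"dy": 0.61,"dz": 0,"roll": 0},
  {"grip": 0.4,"dx": -0.87,"dy": 0.62,"dz": 0,"roll": 0},
])

```text
time_s: 8.3
tool_pos: [536.2, -57.4, 455.3]
orientation: [-2.199, -2.241, 0.002]
contact_force: [-0.2, 0.4, -7.0]
opening: 49.5
grip_force: 30.0
```

Call:
drive_tool([
  {"grip": 0.4,"dx": -0.06,"dy": 0.04,"dz": 0,"roll": 0},
  {"grip": 0.4,"dx": -0.18,"dy": 0.12,"dz": 0,"roll": 0},
  {"grip": 0.4,"dx": -0.34,"dy": 0.24,"dz": 0,"roll": 0},
  {"grip": 0.4,"dx": -0.5,"dy": 0.36,"dz": 0,"roll": 0},
  {"grip": 0.4,"dx": -0.66,"dy": 0.47,"dz": 0,"roll": 0},
  {"grip": 0.4,"dx": -0.78,"dy": 0.56,"dz": 0,"roll": 0},
  {"grip": 0.4,"dx": -0.85,"dy": 0.61,"dz": 0,"roll": 0},
  {"grip": 0.4,"dx": -0.87,"dy": 0.62,"dz": 0,"roll": 0},
])

```text
time_s: 9.3
tool_pos: [631.8, -185.8, 455.8]
orientation: [-2.199, -2.243, 0.001]
contact_force: [-0.1, -0.9, -7.4]
opening: 49.6
grip_force: 30.0
```

```bash
python3 - <<'E'
from h import *
c,P=grab("side"); cv2.imwrite("pics/side2.png",cv2.resize(c["img"][60:310,180:430],None,fx=2.3,fy=2.3,interpolation=2)[...,::-1])
s=telemetry.state(); print(s["tool_pos"],s["orientation"],s["contact_force"],s["opening"])
# tilt: foot & head points within 60 mm of tool axis
t=s["tool_pos"]; q=P[np.isfinite(P).all(2)]; q=q[np.hypot(q[:,0]-t[0],q[:,1]-t[1])<45]
for z in range(90,330,10):
    k=q[(q[:,2]>=z)&(q[:,2]<z+10)]
    if len(k)>3: print(z,len(k),np.percentile(k[:,0],[2,50,98]).round(),k[:,1].min().round(1))
E
```

```text
[ 631.6735931  -185.69685761  455.97458331] [-2.19874802e+00 -2.24316677e+00  5.81327498e-04] [ 0.40699227  0.20581814 -6.32589445] 49.62479035225433
90 418 [596. 628. 667.] -229.5
130 40 [611. 626. 649.] -210.0
140 192 [611. 628. 650.] -211.3
150 36 [624. 631. 639.] -197.0
160 33 [625. 629. 638.] -197.3
170 37 [624. 630. 637.] -197.2
180 29 [624. 630. 637.] -197.3
190 53 [621. 628. 642.] -200.4
200 57 [621. 629. 642.] -200.6
210 58 [621. 630. 642.] -200.4
220 55 [620. 629. 642.] -200.5
230 58 [621. 629. 643.] -201.5
240 59 [620. 629. 643.] -201.4
250 68 [621. 629. 642.] -201.2
260 33 [624. 630. 638.] -197.6
270 55 [607. 628. 658.] -213.7
280 189 [598. 626. 666.] -214.9
290 238 [591. 626. 672.] -215.1
300 250 [590. 625. 673.] -214.7
310 319 [589. 626. 672.] -214.5
320 275 [589. 631. 674.] -212.9
```

View pics/side2.png

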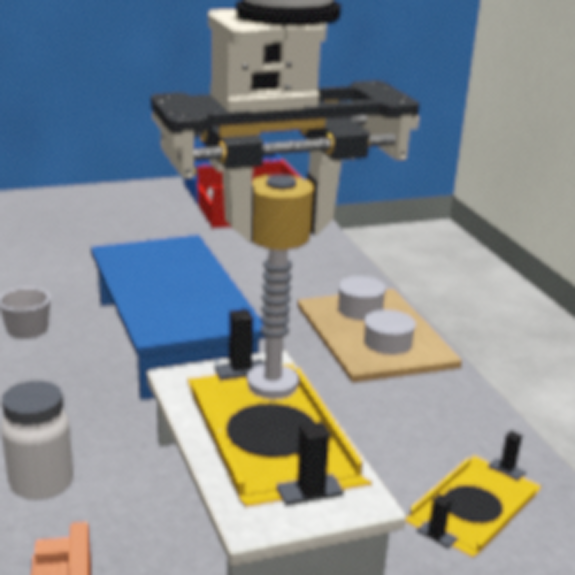

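The spindle hangs vertical over the pad: foot at crop (272,382), pad at (275,430). Now I lower it, the last millimetres slowly.

Call:
drive_tool([
  {"grip": 0.4,"dx": 0,"dy": 0,"dz": 0.03,"roll": 0},
  {"grip": 0.4,"dx": 0,"dy": 0,"dz": 0.08,"roll": 0},
  {"grip": 0.4,"dx": 0,"dy": 0,"dz": 0.14,"roll": 0},
  {"grip": 0.4,"dx": 0,"dy": 0,"dz": 0.2,"roll": 0},
  {"grip": 0.4,"dx": 0,"dy": 0,"dz": 0.24,"roll": 0},
  {"grip": 0.4,"dx": 0,"dy": 0,"dz": 0.265,"roll": 0},
  {"grip": 0.4,"dx": 0,"dy": 0,"dz": 0.275,"roll": 0},
  {"grip": 0.4,"dx": 0,"dy": 0,"dz": 0.28,"roll": 0},
])

```text
time_s: 10.35
tool_pos: [631.5, -185.3, 414.7]
orientation: [2.199, 2.243, 0.0]
contact_force: [0.7, 0.3, -6.7]
opening: 49.5
grip_force: 30.0
```

Call:
drive_tool([
  {"grip": 0.4,"dx": 0,"dy": 0,"dz": 0.003,"roll": 0},
  {"grip": 0.4,"dx": 0,"dy": 0,"dz": 0.006,"roll": 0},
  {"grip": 0.4,"dx": 0,"dy": 0,"dz": 0.009,"roll": 0},
  {"grip": 0.4,"dx": 0,"dy": 0,"dz": 0.012,"roll": 0},
  {"grip": 0.4,"dx": 0,"dy": 0,"dz": 0.015,"roll": 0},
  {"grip": 0.4,"dx": 0,"dy": 0,"dz": 0.018,"roll": 0},
  {"grip": 0.4,"dx": 0,"dy": 0,"dz": 0.02,"roll": 0},
  {"grip": 0.4,"dx": 0,"dy": 0,"dz": 0.02,"roll": 0},
])

```text
time_s: 11.35
tool_pos: [631.5, -185.3, 411.4]
orientation: [2.199, 2.244, -0.0]
contact_force: [0.2, 0.4, -7.2]
opening: 49.5
grip_force: 30.0
```

Call:
drive_tool([
  {"grip": 0.4,"dx": 0,"dy": 0,"dz": 0.002,"roll": 0},
  {"grip": 0.4,"dx": 0,"dy": 0,"dz": 0.004,"roll": 0},
  {"grip": 0.4,"dx": 0,"dy": 0,"dz": 0.006,"roll": 0},
  {"grip": 0.4,"dx": 0,"dy": 0,"dz": 0.008,"roll": 0},
  {"grip": 0.4,"dx": 0,"dy": 0,"dz": 0.009,"roll": 0},
  {"grip": 0.4,"dx": 0,"dy": 0,"dz": 0.01,"roll": 0},
  {"grip": 0.4,"dx": 0,"dy": 0,"dz": 0.01,"roll": 0},
  {"grip": 0.4,"dx": 0,"dy": 0,"dz": 0.01,"roll": 0},
])

```text
time_s: 12.35
tool_pos: [631.4, -185.3, 411.0]
orientation: [2.198, 2.243, 0.0]
contact_force: [-3.5, 0.9, 6.0]
opening: 49.6
grip_force: 30.0
```

Call:
drive_tool([
  {"grip": 0.4,"dx": 0,"dy": 0,"dz": -0.002,"roll": 0},
  {"grip": 0.4,"dx": 0,"dy": 0,"dz": -0.003,"roll": 0},
  {"grip": 0.5,"dx": 0,"dy": 0,"dz": -0.003,"roll": 0},
  {"grip": 0.53,"dx": 0,"dy": 0,"dz": -0.003,"roll": 0},
  {"grip": 0.545,"dx": 0,"dy": 0,"dz": -0.003,"roll": 0},
  {"grip": 0.56,"dx": 0,"dy": 0,"dz": -0.003,"roll": 0},
  {"grip": 0.6,"dx": 0,"dy": 0,"dz": -0.003,"roll": 0},
  {"grip": 0.65,"dx": 0,"dy": 0,"dz": -0.003,"roll": 0},
], squeeze=5)

```text
time_s: 13.35
tool_pos: [631.6, -185.3, 410.0]
orientation: [-2.199, -2.243, 0.0]
contact_force: [1.1, -0.2, -0.2]
opening: 58.7
grip_force: 0.0
```

Call:
drive_tool([
  {"grip": 0.75,"dx": 0,"dy": 0,"dz": 0,"roll": 0},
  {"grip": 0.85,"dx": 0,"dy": 0,"dz": 0,"roll": 0},
  {"grip": 1,"dx": 0,"dy": 0,"dz": 0,"roll": 0},
  {"grip": 1,"dx": 0,"dy": 0,"dz": 0,"roll": 0},
  {"grip": 1,"dx": 0,"dy": 0,"dz": 0,"roll": 0},
  {"grip": 1,"dx": 0,"dy": 0,"dz": 0,"roll": 0},
  {"grip": 1,"dx": 0,"dy": 0,"dz": 0,"roll": 0},
  {"grip": 1,"dx": 0,"dy": 0,"dz": 0,"roll": 0},
])

```text
time_s: 14.35
tool_pos: [631.5, -185.3, 410.4]
orientation: [2.199, 2.244, -0.0]
contact_force: [0.6, -0.1, 0.1]
opening: 92.0
grip_force: 0.0
```

```bash
python3 - <<'E'
from h import *
c,P=grab("side"); cv2.imwrite("pics/side3.png",cv2.resize(c["img"][60:310,180:430],None,fx=2.3,fy=2.3,interpolation=2)[...,::-1])
s=telemetry.state(); print(s["tool_pos"],s["contact_force"],s["opening"],s["grip_force"])
t=s["tool_pos"]; q=P[np.isfinite(P).all(2)]; q=q[np.hypot(q[:,0]-t[0],q[:,1]-t[1])<45]
for z in range(80,290,10):
    k=q[(q[:,2]>=z)&(q[:,2]<z+10)]
    if len(k)>3: print(z,len(k),np.percentile(k[:,0],[2,50,98]).round(1),k[:,1].min().round(1))
E
```

```text
[ 631.45416157 -185.34316761  410.42032549] [ 0.30219598  0.82326611 -0.57868158] 91.59312516980538 0.0
80 234 [590.1 611.1 667.3] -229.3
90 365 [595.3 623.4 669.3] -228.1
100 109 [612.5 627.9 650.5] -209.0
110 34 [624.2 628.7 638.1] -196.6
120 35 [624.3 630.2 637.4] -198.2
130 31 [623.5 628.8 636.7] -197.2
140 48 [620.3 628.9 642.8] -200.6
150 50 [620.5 627.6 642.7] -201.2
160 55 [620.6 630.1 642.3] -201.5
170 47 [620.  629.2 642.7] -201.0
180 55 [620.5 628.9 642.2] -200.7
190 57 [619.9 628.6 642.8] -201.0
200 55 [620.4 628.5 642.9] -200.8
210 42 [623.2 629.3 638.3] -197.3
220 11 [624.7 630.7 637.1] -196.2
230 106 [607.4 623.9 651.1] -213.4
240 130 [607.2 624.7 650.8] -213.8
250 133 [607.2 623.4 653.1] -214.8
260 133 [607.4 624.3 652. ] -214.3
270 286 [608.4 628.7 653.3] -213.4
```

View pics/side3.png

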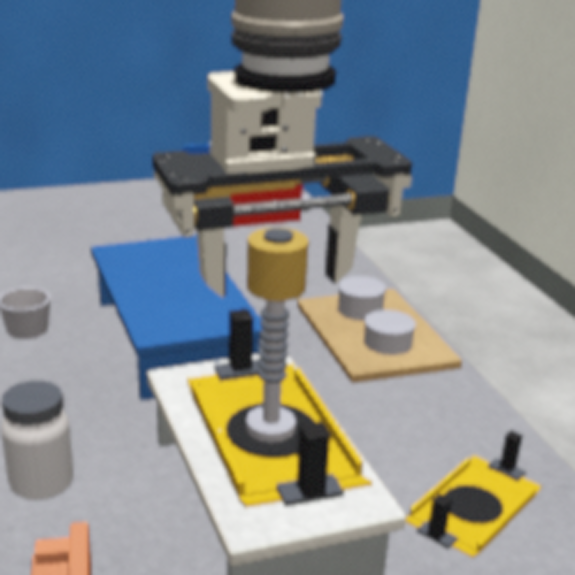

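The spindle stands upright on the pad (foot at crop (270,423)) and is released. Next I rise clear and go to handle_a.

Call:
drive_tool([
  {"grip": 1,"dx": 0,"dy": 0,"dz": -0.06,"roll": 0},
  {"grip": 1,"dx": 0,"dy": 0,"dz": -0.2,"roll": 0},
  {"grip": 1,"dx": 0,"dy": 0,"dz": -0.4,"roll": 0},
  {"grip": 1,"dx": 0,"dy": 0,"dz": -0.5,"roll": 0},
  {"grip": 1,"dx": 0.15,"dy": 0,"dz": -0.5,"roll": 0},
  {"grip": 1,"dx": 0.4,"dy": 0,"dz": -0.5,"roll": 0},
  {"grip": 1,"dx": 0.6,"dy": 0,"dz": -0.5,"roll": 0},
  {"grip": 1,"dx": 0.67,"dy": 0,"dz": -0.5,"roll": 0},
])

```text
time_s: 15.4
tool_pos: [629.3, -82.1, 484.5]
orientation: [-2.195, -2.245, 0.001]
contact_force: [0.1, -1.1, 0.7]
opening: 92.0
grip_force: 0.0
```

Call:
drive_tool([
  {"grip": 1,"dx": 0,"dy": 0,"dz": 0.1,"roll": 0},
  {"grip": 1,"dx": 0,"dy": 0,"dz": 0.25,"roll": 0},
  {"grip": 1,"dx": 0,"dy": 0,"dz": 0.4,"roll": 0},
  {"grip": 1,"dx": 0,"dy": 0,"dz": 0.55,"roll": 0},
  {"grip": 1,"dx": 0,"dy": 0,"dz": 0.67,"roll": 0},
  {"grip": 1,"dx": 0,"dy": 0,"dz": 0.75,"roll": 0},
  {"grip": 1,"dx": 0,"dy": 0,"dz": 0.78,"roll": 0},
  {"grip": 1,"dx": 0,"dy": 0,"dz": 0.78,"roll": 0},
])

```text
time_s: 16.4
tool_pos: [629.5, -85.2, 368.3]
orientation: [2.199, 2.243, -0.0]
contact_force: [-0.5, 0.3, 0.1]
opening: 91.8
grip_force: 0.0
```

```bash
python3 - <<'E'
from h import *
c,P=grab("side"); cv2.imwrite("pics/side4.png",cv2.resize(c["img"][60:310,180:430],None,fx=2.3,fy=2.3,interpolation=2)[...,::-1])
s=telemetry.state(); print(s["tool_pos"],s["contact_force"],s["opening"])
E
```

```text
[629.56694113 -85.06238316 368.8268822 ] [ 0.41142529 -0.35095196 -0.00324185] 91.82573906322968
```

View pics/side4.png

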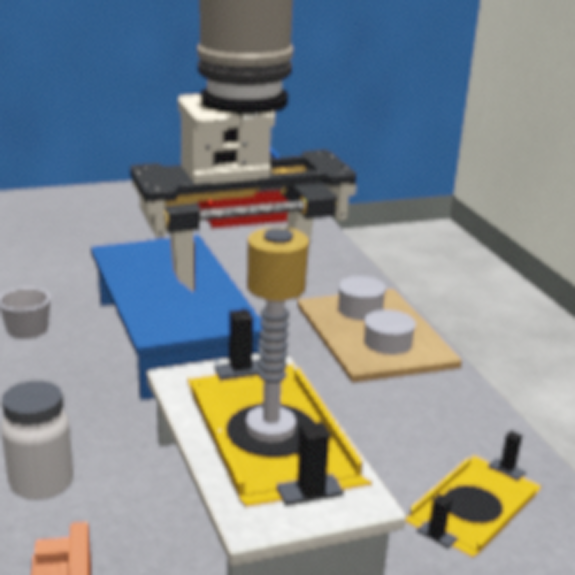

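The fingers (crop 183 and about 300) straddle the post at (241,315). I descend and close gently.

Call:
drive_tool([
  {"grip": 1,"dx": 0,"dy": 0,"dz": 0.06,"roll": 0},
  {"grip": 1,"dx": 0,"dy": 0,"dz": 0.15,"roll": 0},
  {"grip": 0.8,"dx": 0,"dy": 0,"dz": 0.27,"roll": 0},
  {"grip": 0.7,"dx": 0,"dy": 0,"dz": 0.38,"roll": 0},
  {"grip": 0.6,"dx": 0,"dy": 0,"dz": 0.45,"roll": 0},
  {"grip": 0.5,"dx": 0,"dy": 0,"dz": 0.485,"roll": 0},
  {"grip": 0.4,"dx": 0,"dy": 0,"dz": 0.495,"roll": 0},
  {"grip": 0.35,"dx": 0,"dy": 0,"dz": 0.495,"roll": 0},
])

```text
time_s: 17.45
tool_pos: [629.6, -84.9, 294.6]
orientation: [2.198, 2.243, 0.001]
contact_force: [-0.7, 0.0, 0.1]
opening: 36.6
grip_force: 0.0
```

Call:
drive_tool([
  {"grip": 0.32,"dx": 0,"dy": 0,"dz": 0,"roll": 0},
  {"grip": 0.29,"dx": 0,"dy": 0,"dz": 0,"roll": 0},
  {"grip": 0.265,"dx": 0,"dy": 0,"dz": 0,"roll": 0},
  {"grip": 0.245,"dx": 0,"dy": 0,"dz": 0,"roll": 0},
  {"grip": 0.225,"dx": 0,"dy": 0,"dz": 0,"roll": 0},
  {"grip": 0.2,"dx": 0,"dy": 0,"dz": 0,"roll": 0},
  {"grip": 0.1,"dx": 0,"dy": 0,"dz": 0,"roll": 0},
  {"grip": 0.1,"dx": 0,"dy": 0,"dz": 0,"roll": 0},
], squeeze=20)

```text
time_s: 18.45
tool_pos: [629.7, -84.8, 294.3]
orientation: [2.198, 2.243, 0.001]
contact_force: [3.7, 0.8, -1.6]
opening: 19.7
grip_force: 20.0
```

Call:
drive_tool([
  {"grip": 0.1,"dx": 0.013,"dy": -0.001,"dz": 0,"roll": 0},
  {"grip": 0.1,"dx": 0.04,"dy": -0.002,"dz": 0,"roll": 0},
  {"grip": 0.1,"dx": 0.08,"dy": -0.004,"dz": 0,"roll": 0},
  {"grip": 0.1,"dx": 0.13,"dy": -0.007,"dz": 0,"roll": 0},
  {"grip": 0.1,"dx": 0.18,"dy": -0.01,"dz": 0,"roll": 0},
  {"grip": 0.1,"dx": 0.22,"dy": -0.012,"dz": 0,"roll": 0},
  {"grip": 0.1,"dx": 0.25,"dy": -0.013,"dz": 0,"roll": 0},
  {"grip": 0.1,"dx": 0.265,"dy": -0.014,"dz": 0,"roll": 0},
])

```text
time_s: 19.45
tool_pos: [626.2, -46.2, 294.2]
orientation: [2.199, 2.242, -0.004]
contact_force: [0.2, -6.5, -1.2]
opening: 19.8
grip_force: 20.0
```

```bash
python3 - <<'E'
from h import *
c,P=grab("side"); cv2.imwrite("pics/side5.png",cv2.resize(c["img"][60:310,180:430],None,fx=2.3,fy=2.3,interpolation=2)[...,::-1])
s=telemetry.state(); print(s["tool_pos"],s["contact_force"],s["torque"],s["opening"])
E
```

```text
[626.14174815 -45.99605712 294.16855441] [ 0.76056855 -4.70874868  0.9957228 ] [-0.70421808 -0.31900901 -0.05720943] 20.101741685092875
```

View pics/side5.png

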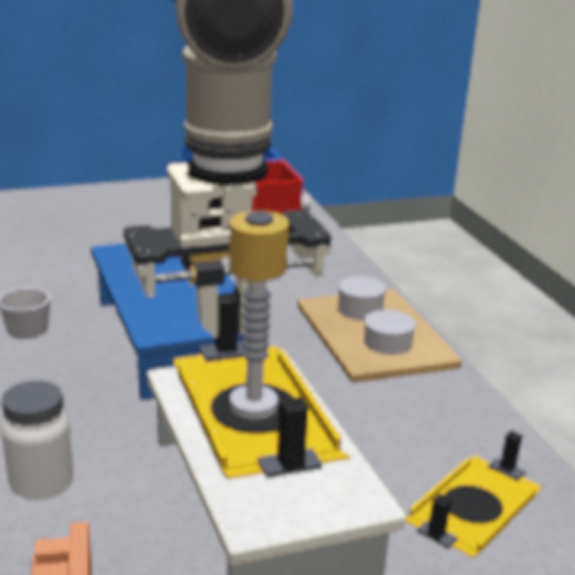

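The tray slides with about 6 N of drag, and the spindle stays upright on the pad (crop (252,400)). I carry on steadily.

Call:
drive_tool([
  {"grip": 0.1,"dx": 0.007,"dy": 0,"dz": 0,"roll": 0},
  {"grip": 0.1,"dx": 0.027,"dy": -0.001,"dz": 0,"roll": 0},
  {"grip": 0.1,"dx": 0.06,"dy": -0.003,"dz": 0,"roll": 0},
  {"grip": 0.1,"dx": 0.1,"dy": -0.005,"dz": 0,"roll": 0},
  {"grip": 0.1,"dx": 0.147,"dy": -0.0075,"dz": 0,"roll": 0},
  {"grip": 0.1,"dx": 0.193,"dy": -0.01,"dz": 0,"roll": 0},
  {"grip": 0.1,"dx": 0.24,"dy": -0.012,"dz": 0,"roll": 0},
  {"grip": 0.1,"dx": 0.287,"dy": -0.015,"dz": 0,"roll": 0},
])

```text
time_s: 20.5
tool_pos: [623.1, -2.5, 293.7]
orientation: [-2.199, -2.243, 0.003]
contact_force: [0.9, -4.3, -3.2]
opening: 20.0
grip_force: 20.0
```

Call:
drive_tool([
  {"grip": 0.1,"dx": 0.047,"dy": -0.002,"dz": 0,"roll": 0},
  {"grip": 0.1,"dx": 0.093,"dy": -0.005,"dz": 0,"roll": 0},
  {"grip": 0.1,"dx": 0.14,"dy": -0.007,"dz": 0,"roll": 0},
  {"grip": 0.1,"dx": 0.187,"dy": -0.0095,"dz": 0,"roll": 0},
  {"grip": 0.1,"dx": 0.233,"dy": -0.012,"dz": 0,"roll": 0},
  {"grip": 0.1,"dx": 0.28,"dy": -0.0145,"dz": 0,"roll": 0},
  {"grip": 0.1,"dx": 0.327,"dy": -0.017,"dz": 0,"roll": 0},
  {"grip": 0.1,"dx": 0.373,"dy": -0.019,"dz": 0,"roll": 0},
])

```text
time_s: 21.5
tool_pos: [619.4, 54.2, 294.2]
orientation: [2.199, 2.244, 0.0]
contact_force: [0.4, -4.5, -3.2]
opening: 20.4
grip_force: 20.0
```

Call:
drive_tool([
  {"grip": 0.1,"dx": 0.047,"dy": -0.002,"dz": 0,"roll": -0.0005},
  {"grip": 0.1,"dx": 0.093,"dy": -0.005,"dz": 0,"roll": -0.001},
  {"grip": 0.1,"dx": 0.14,"dy": -0.007,"dz": 0,"roll": -0.0015},
  {"grip": 0.1,"dx": 0.187,"dy": -0.0095,"dz": 0,"roll": -0.002},
  {"grip": 0.1,"dx": 0.233,"dy": -0.012,"dz": 0,"roll": -0.0025},
  {"grip": 0.1,"dx": 0.28,"dy": -0.0145,"dz": 0,"roll": -0.003},
  {"grip": 0.1,"dx": 0.327,"dy": -0.017,"dz": 0,"roll": -0.0035},
  {"grip": 0.1,"dx": 0.373,"dy": -0.019,"dz": 0,"roll": -0.004},
])

```text
time_s: 22.5
tool_pos: [615.4, 110.0, 294.2]
orientation: [2.185, 2.257, -0.0]
contact_force: [-0.3, -4.6, -2.4]
opening: 19.9
grip_force: 20.0
```

Call:
drive_tool([
  {"grip": 0.1,"dx": 0.047,"dy": -0.002,"dz": 0,"roll": -0.0005},
  {"grip": 0.1,"dx": 0.093,"dy": -0.004,"dz": 0,"roll": -0.001},
  {"grip": 0.1,"dx": 0.14,"dy": -0.006,"dz": 0,"roll": -0.0015},
  {"grip": 0.1,"dx": 0.187,"dy": -0.008,"dz": 0,"roll": -0.002},
  {"grip": 0.1,"dx": 0.233,"dy": -0.01,"dz": 0,"roll": -0.0025},
  {"grip": 0.1,"dx": 0.28,"dy": -0.012,"dz": 0,"roll": -0.003},
  {"grip": 0.1,"dx": 0.327,"dy": -0.014,"dz": 0,"roll": -0.0035},
  {"grip": 0.1,"dx": 0.373,"dy": -0.016,"dz": 0,"roll": -0.004},
])

```text
time_s: 23.5
tool_pos: [611.2, 165.8, 294.3]
orientation: [2.171, 2.271, -0.0]
contact_force: [0.7, -5.7, -3.0]
opening: 19.7
grip_force: 20.0
```

Call:
drive_tool([
  {"grip": 0.1,"dx": 0.047,"dy": -0.001,"dz": 0,"roll": 0},
  {"grip": 0.1,"dx": 0.093,"dy": -0.003,"dz": 0,"roll": 0},
  {"grip": 0.1,"dx": 0.14,"dy": -0.004,"dz": 0,"roll": 0},
  {"grip": 0.1,"dx": 0.187,"dy": -0.006,"dz": 0,"roll": 0},
  {"grip": 0.1,"dx": 0.233,"dy": -0.007,"dz": 0,"roll": 0},
  {"grip": 0.1,"dx": 0.28,"dy": -0.008,"dz": 0,"roll": 0},
  {"grip": 0.1,"dx": 0.327,"dy": -0.01,"dz": 0,"roll": 0},
  {"grip": 0.1,"dx": 0.373,"dy": -0.011,"dz": 0,"roll": 0},
])

```text
time_s: 24.5
tool_pos: [606.9, 221.4, 294.3]
orientation: [2.17, 2.271, -0.002]
contact_force: [1.1, -5.1, -1.8]
opening: 19.6
grip_force: 20.0
```

Call:
drive_tool([
  {"grip": 0.1,"dx": 0.043,"dy": -0.001,"dz": 0,"roll": 0},
  {"grip": 0.1,"dx": 0.08,"dy": -0.002,"dz": 0,"roll": 0},
  {"grip": 0.1,"dx": 0.113,"dy": -0.003,"dz": 0,"roll": 0},
  {"grip": 0.1,"dx": 0.14,"dy": -0.004,"dz": 0,"roll": 0},
  {"grip": 0.1,"dx": 0.16,"dy": -0.005,"dz": 0,"roll": 0},
  {"grip": 0.1,"dx": 0.177,"dy": -0.005,"dz": 0,"roll": 0},
  {"grip": 0.1,"dx": 0.188,"dy": -0.005,"dz": 0,"roll": 0},
  {"grip": 0.1,"dx": 0.192,"dy": -0.005,"dz": 0,"roll": 0},
])

```text
time_s: 25.5
tool_pos: [604.8, 250.0, 294.3]
orientation: [2.17, 2.271, -0.002]
contact_force: [0.2, -6.1, -1.9]
opening: 19.9
grip_force: 20.0
```

```bash
python3 - <<'E'
from h import *
c,P=grab("side"); cv2.imwrite("pics/side6.png",cv2.resize(c["img"][20:270,150:400],None,fx=2.3,fy=2.3,interpolation=2)[...,::-1])
s=telemetry.state(); print(s["tool_pos"],s["contact_force"],s["opening"])
E
```

```text
[604.84272644 250.02531475 294.2815205 ] [ 0.15083208 -5.21524151 -2.39876927] 19.77085818652413
```

View pics/side6.png

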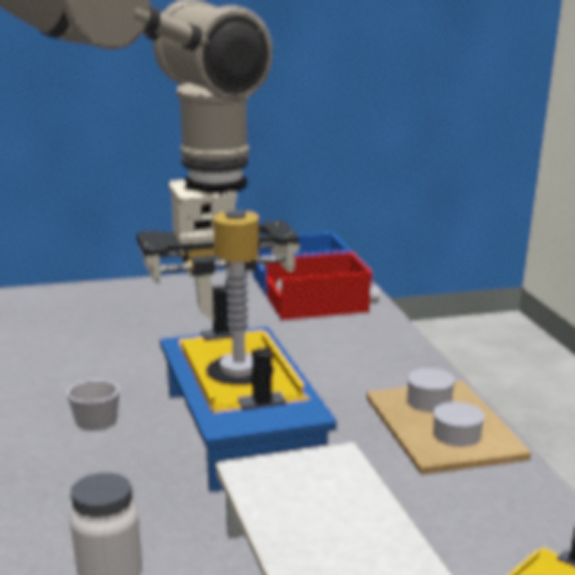

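The tray is on the shelf (crop (240,370)) with the spindle upright. I release and rise straight up.

Call:
drive_tool([
  {"grip": 0.1,"dx": 0,"dy": 0,"dz": 0,"roll": 0},
  {"grip": 0.2,"dx": 0,"dy": 0,"dz": 0,"roll": 0},
  {"grip": 0.23,"dx": 0,"dy": 0,"dz": 0,"roll": 0},
  {"grip": 0.26,"dx": 0,"dy": 0,"dz": 0,"roll": 0},
  {"grip": 0.35,"dx": 0,"dy": 0,"dz": 0,"roll": 0},
  {"grip": 0.5,"dx": 0,"dy": 0,"dz": 0,"roll": 0},
  {"grip": 0.7,"dx": 0,"dy": 0,"dz": 0,"roll": 0},
  {"grip": 0.8,"dx": 0,"dy": 0,"dz": 0,"roll": 0},
], squeeze=5)

```text
time_s: 26.55
tool_pos: [605.0, 250.0, 294.1]
orientation: [2.171, 2.271, -0.0]
contact_force: [0.0, -1.6, -0.1]
opening: 57.4
grip_force: 0.0
```

Call:
drive_tool([
  {"grip": 0.8,"dx": 0,"dy": 0,"dz": -0.05,"roll": 0},
  {"grip": 0.8,"dx": 0,"dy": 0,"dz": -0.15,"roll": 0},
  {"grip": 0.8,"dx": 0,"dy": 0,"dz": -0.3,"roll": 0},
  {"grip": 0.8,"dx": 0,"dy": 0,"dz": -0.5,"roll": 0},
  {"grip": 0.8,"dx": 0,"dy": 0,"dz": -0.7,"roll": 0},
  {"grip": 0.8,"dx": 0,"dy": 0,"dz": -0.85,"roll": 0},
  {"grip": 0.8,"dx": 0,"dy": 0,"dz": -0.95,"roll": 0},
  {"grip": 0.8,"dx": 0,"dy": 0,"dz": -1,"roll": 0},
])

```text
time_s: 27.55
tool_pos: [605.0, 250.0, 445.4]
orientation: [2.17, 2.27, 0.002]
contact_force: [0.7, -0.6, -0.1]
opening: 73.5
grip_force: 0.0
```

Call:
drive_tool([
  {"grip": 0.8,"dx": 0,"dy": -0.2,"dz": -0.1,"roll": 0},
  {"grip": 0.8,"dx": 0.1,"dy": -0.4,"dz": -0.2,"roll": 0},
  {"grip": 0.8,"dx": 0.2,"dy": -0.6,"dz": -0.2,"roll": 0},
  {"grip": 0.8,"dx": 0.2,"dy": -0.8,"dz": -0.2,"roll": 0},
  {"grip": 0.8,"dx": 0.2,"dy": -0.8,"dz": -0.2,"roll": 0},
  {"grip": 0.8,"dx": 0.2,"dy": -0.8,"dz": -0.2,"roll": 0},
  {"grip": 0.8,"dx": 0.2,"dy": -0.8,"dz": -0.2,"roll": 0},
  {"grip": 0.8,"dx": 0.2,"dy": -0.8,"dz": -0.2,"roll": 0},
])

```text
time_s: 28.55
tool_pos: [484.5, 274.4, 473.7]
orientation: [-2.171, -2.27, 0.001]
contact_force: [-0.4, -0.3, 0.5]
opening: 73.8
grip_force: 0.0
```

```bash
python3 - <<'E'
from h import *
c,P=grab("top"); cv2.imwrite("pics/top7.png",c["img"][...,::-1])
img=c["img"]; Z=P[...,2]; hsv=cv2.cvtColor(img,cv2.COLOR_RGB2HSV).astype(int)
H,S,V=hsv[...,0],hsv[...,1],hsv[...,2]; X,Y=P[...,0],P[...,1]
def rect(m,n):
    p=P[m].astype(np.float32)
    if len(p)<5: print(n,len(p)); return
    (a,b),s,t=cv2.minAreaRect(p[:,:2]); print(n,len(p),round(a,1),round(b,1),np.round(s,1),round(t,1),np.median(p[:,2]).round(1))
near=(abs(X-609)<80)&(abs(Y-150)<150)
rect(near&(abs(Z-80)<12),"shelf"); rect(near&(H>15)&(H<32)&(S>120)&(Z<110),"tray yellow")
rect(near&(Z>146)&(Z<163)&(Y>200),"post+y"); rect(near&(Z>146)&(Z<163)&(Y<100),"post-y")
rect(near&(Z>255)&(Z<285),"head"); rect(near&(Z>89)&(Z<110)&(V>90)&(S<60)&(Y>100)&(Y<200),"foot?")
print(telemetry.state()["contact_force"])
E
```

```text
Traceback (most recent call last):
cv2.error: OpenCV(4.12.0) /io/opencv/modules/imgproc/src/convhull.cpp:143: error: (-215:Assertion failed) total >= 0 && (depth == CV_32F || depth == CV_32S) in function 'convexHull'
```

View pics/top7.png

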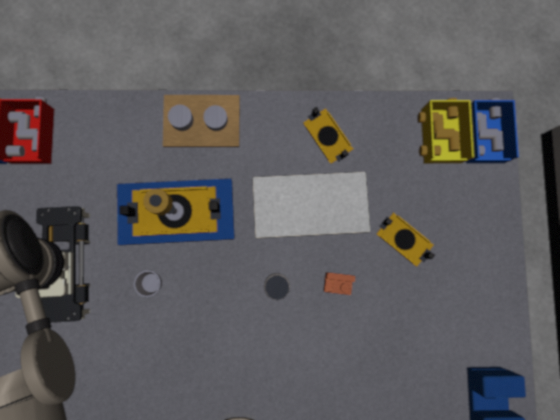

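The picture shows the tray at (175,211) centred on the shelf (117–234), both posts inside it. The spindle stands on the pad and the bystanders have not moved. I check the numbers once, then hand in.

```bash
python3 - <<'E'
from h import *
c,P=grab("top")
img=c["img"]; Z=P[...,2]; hsv=cv2.cvtColor(img,cv2.COLOR_RGB2HSV).astype(int)
H,S=hsv[...,0],hsv[...,1]; X,Y=P[...,0],P[...,1]
def rect(m,n):
    p=np.ascontiguousarray(P[m],np.float32)
    (a,b),s,t=cv2.minAreaRect(p[:,None,:2]) if len(p)>4 else ((0,0),0,0)
    print(n,len(p),round(a,1),round(b,1),np.round(s,1),round(t,1)); return a,b
near=(abs(X-609)<80)&(abs(Y-150)<150)
t=rect(near&(H>15)&(H<32)&(S>120)&(Z<110),"tray")
rect(near&(Z>146)&(Z<163)&(Y>200),"post+y"); rect(near&(Z>146)&(Z<163)&(Y<100),"post-y")
h=rect(near&(Z>255)&(Z<290),"head")
ok=abs(t[0]-609.3)<12 and abs(t[1]-150.4)<18 and np.hypot(h[0]-t[0],h[1]-t[1])<14
print(ok, job.hand_in() if ok else "not handed in")
E
```

```text
tray 2311 607.8 148.8 [109.  197.5] 2.6
post+y 90 603.5 248.8 [20.  21.1] 5.1
post-y 83 612.9 50.2 [19.1 20.1] 3.0
head 528 606.5 148.0 [48.4 48.6] 15.1
the job is handed in; nothing more can be done
True None
```

The job is handed in: the spindle stands upright on the pad, and the loaded tray is released on the shelf, measured about 2 mm off its centre and square to it; the verdict was not reported back.

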